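Clamp a filter glass over the inspection camera

TASK

Slide the filter glass along its channel, without lifting it off the plate, until it drops flat into the round cell. Then swing the clamp arm fully closed over it and turn the ring on the arm clockwise until it is screwed fully home and holds the glass snug. Leave the other things on the bench where they are.

Things in the scene. Friction and masses are not known exactly. Their poses are not given: they have to be found in the camera images.
- fixture: Filter fixture, fixed to the bench. Origin: on the bench surface, on the cell's vertical axis; x along the channel towards the cell, z up. Grey base 30 mm high (x -150 to 45, y -112.5 to 52.5 mm); on it a black plate (x -150 to 45, y -50 to 50 mm) whose flat top is 40 mm above the bench. The amber glass lies in the channel on this plate.
- channel (a point): Middle of the channel's open end, on the plate's top at fixture x = -150, y = 0 mm. The channel is 65 mm wide and runs straight from here to the cell, between two aluminium rails 6 mm wide and 5 mm high, which end at x = -15 mm. Axes as the fixture's.
- cell (a point): Centre of the cell's mouth, level with the plate's top (40 mm above the bench): a round recess of 64 mm diameter, 6 mm deep, with a flat spring-loaded plate (camera window in it) as floor. A half-round stop, 5 mm high, inner radius 32.5 mm, lies round its far (+x) side. Axes as the fixture's.
- glass: Amber filter glass in a steel rim: flat disc, 60 mm diameter, 10 mm thick, about 80 g, lying flat in the channel on the plate. Origin: centre of its underside; z up. Seated in the cell its underside is 6 mm below the plate's top (its top 4 mm above); clamped, up to 2 mm lower.
- seat (a joint): How far the spring-loaded floor of the cell is pressed down: 0 free, about 0.002 m with the ring fully home on the glass (force there about 8 N); 0 also when only the glass lies on it.
- clamp (a joint): Clamp arm's angle about its vertical pivot: 0 fully closed (stop, eye over the cell), 1.6 to 2.15 rad at the start; grows counter-clockwise from above. At angle q the arm points from its pivot along (-sin q, cos q) in fixture axes: close it by pushing the eye from its outer side, first to fixture +y, then +x. Stiff: it stays where left and needs 4 to 5 N at the eye.
- pivot (a point): On the pivot's axis at the arm's underside, 47 mm above the bench, at fixture x = 0, y = -85 mm. The pivot's top screw reaches 64 mm above the bench.
- eye (a point): Centre of the arm's round eye, level with the arm's top (59 mm above the bench), 85 mm from the pivot's axis. The aluminium eye has 43 mm outer radius and is 12 mm thick (47 to 59 mm above the bench); the steel ring is screwed into it on the same axis.
- ring (a joint): Turn (rad) of the steel ring screwed in the arm's eye: grows clockwise from above, moving it down 1.59 mm per rad. 0 fully up; 4.4 fully home, a hard stop with its flange on the eye; 0 to 0.7 at the start. Meets a seated glass at about 3.1. Takes 0.03 N m (1 N at a pin), stays where left. Flange: 37 mm radius, 5 mm thick, top 71 mm above the bench at 0, 64 mm at 4.4. Bore 42 mm.
- pin0 (a point): Centre of the top of the first of the ring's three equal upright steel pins: 10 mm diameter, 22 mm high above the flange, at 29 mm from the ring's axis, 120 degrees apart. The top is 93 mm above the bench with the ring fully up, 86 mm when fully home.
- pin1 (a point): Centre of the top of the second pin, 120 degrees counter-clockwise from pin0 seen from above.
- pin2 (a point): Centre of the top of the third pin, 120 degrees clockwise from pin0 seen from above.
- driver: Bystander: screwdriver 160 mm long lying on the bench. Origin under its middle.
- spare: Bystander: plain steel ring, 66 mm outer and 44 mm inner diameter, 9 mm high, lying on the bench. Origin under its centre.
- cleaner: Bystander: white bottle, 44 mm diameter, 110 mm high, standing. Origin under its centre.
- loupe: Bystander: black eye loupe, 42 mm diameter, 36 mm high, standing. Origin under its centre.
- lamp: Bystander: hand-held tube lamp, 440 mm long, 40 mm thick, lying on the bench along its own x. Origin under its middle.
- gauge: Bystander: steel gauge disc, 50 mm diameter, 20 mm high. Origin under its centre.
- capbox: Bystander: grey open box, 100 x 140 x 40 mm. Origin under its centre.
Things that resemble listed ones, but are neither listed nor needed, are in the scene too. Leave any turquoise look-alike of the glass alone.

How it is judged:
On the way, in this order (a step that is already met when the one before it is completed fails the run):
1. the glass lies flat in the cell (horizontal distance between glass and cell below 0.005 m and z of glass in the frame of cell below -0.004 m and angle between glass's own z axis and vertical below 0.05 rad), for 0.2 s.
2. the clamp arm is fully closed over the seated glass (all of step 1 and value of joint clamp below 0.06 rad), for 0.2 s.
3. the ring is screwed home and presses the glass on its seat (all of step 2 and value of joint ring above 4.1 rad and value of joint seat above 0.001 m), for 0.2 s.
At the end, for the whole second after the job is handed in: The glass lies flat in the cell at rest (centre within 5 mm of the cell's axis, underside at least 4 mm below the plate's top, tilt below 0.05 rad), the arm is closed (below 0.06 rad), and the ring is home (above 4.1 rad) with the seat pressed down more than 1 mm (all of step 3 and linear speed of glass below 0.02 m/s); the robot touches nothing.
It fails at once if the glass is lifted more than 12 mm off the plate, or tipped up beyond 0.5 rad (z of glass in the frame of cell above 0.012 m or angle between glass's own z axis and vertical above 0.5 rad).
It fails at once if another thing on the bench is moved more than 20 mm (distance of any of driver, spare, cleaner, loupe, lamp, gauge, capbox from where it was at the start of the episode above 0.02 m).
It also fails if it takes over 72 s, if anything falls off the work surface, if the arm or the gripper's body presses on something with over 40 N, if the wrist force passes 120 N, or if a joint passes its speed limit or range.

ROBOT

A 6-joint arm with a two-finger parallel gripper is mounted at the origin on the work surface. World frame = base frame: x ahead of the robot, y to its left, z up, the work surface at z = 0. Lengths are in m, angles in rad, forces in N, time in s.
With the tool pointing down it reaches from about 0.35 to 0.775 m from the base axis. Payload 7.3 kg.
Tool frame: the origin (TCP) lies at the very end of the fingers, on their centre line; the grasp point (between the pads) lies 19 mm behind it (ctrl.grip_depth is the distance from the TCP to the grasp point, in m); z points along the fingers, y is the line along which they close (so a half turn about z gives the same grasp; the last joint's range is limited). The gripper opens to 92 mm and grips with 3 to 60 N. Pads are 19 mm wide; open, the fingers measure 130 mm over their backs; the gripper's body (75 mm by 190 mm) begins 47 mm behind the grasp point.
Start: joints at [1.046, 0.342, 1.524, -0, 1.275, -0.146], TCP at [0.194, 0.488, 0.227] pointing down, gripper open.
Joint ranges: [-2.53, 2.53], [-0.77, 2.02], [0.04, 2.7], [-1, 4.14], [0.28, 2.66], [-3.11, 3.11]. Speed limits (rad/s): [2.57, 2.57, 3.14, 3.14, 3.14, 3.14].

INTERFACE

Orientations are given as a unit quaternion [w, x, y, z].
In Python, from rig import ctrl, eyes gives the robot as it stands. The module is installed in compiled form; this text tells all that it offers.
- The arm moves only by the tool jog_arm, never from a script. Its argument "moves" is a list of rows, each a list of 3 entries, a list of its own where there are three numbers: the shift along the world's x, y, z in cm, then the turn about the world's z in degrees, then the closure, from -1 (fully open) to 1 (shut), so that 0 is half open. In form: [[[dx, dy, dz], roll, gripper], ...]. A call has 1 to 5 rows; each row is the pose to reach, as a shift and turn from the pose commanded when the call began; what a row does not reach only later rows make up. A row lasts 1/8 s, in which the tool goes at most 62.5 mm and 10.7 degrees, less where a joint would pass 70% of its speed; a pose out of reach is approached as far as the arm can. A call with a gripper value outside its range is refused whole. The fingers move at their own pace and stop on an object; "newtons" is the grip in N (left out, the last holds). Time passes only in rows, so rows that repeat a pose let the fingers close. It gives the time, the measured TCP pose, the force, the opening and the grip force at its end, in the units of the state.
- ctrl.get_state(): the state, without advancing time (a new reading comes with each control period).
- eyes.capture(name): name is "scene" or "top" or "wrist"; returns the picture (400x640x3 uint8, red, green, blue); there is no depth.
- eyes.camera_params(name): a dict with "K" (3x3 intrinsics, pixels), "dist" ([k1, k2, p1, p2, k3] as OpenCV has them; the pictures are not rectified), "R" (3x3) and "t" (3): a world point X has camera coordinates R X + t. Camera axes: x right, y down, z forward; pixel columns grow to the right and rows downward; lengths in m; the calibration is good to about 2 mm. A picture is of the moment at which its call begins: read the wrist's pose just before it. camera_params takes no time and is no camera call; for the wrist camera it gives the pose at the moment of the call.
- ctrl.job_done(): hands the job in; it is judged then, once.
The state is a dict: "time_s": time; "joints": joint angles; "dq": joint speeds; "joint_efforts": joint torques, N m; "eef_pos": TCP position; "orientation": TCP orientation; "ft_force": force on the tool from outside, world axes, zero at the start; "ft_torque": the same for the moment, N m; "grip_width": finger opening in m; "grip_force": force on a finger pad.
Only numpy, scipy, OpenCV 4.12 (cv2) and the standard library are available. Lean on these libraries where they do the work, as an engineer would, in place of code of your own. Each camera call takes 0.05 s, during which the arm holds its last target. There are 200 camera calls.

## Working session

There is one attempt and no reset: what is moved stays moved. The work goes in short steps, Python scripts to look and compute and a tool call to move; the robot and the scene stay as the last step left them, time stands still between calls to the robot, and variables do not carry over. Pictures are saved under pics/ and viewed, at most 10 in all, crops included, and the job is handed in when it is done.

Besides the shell and the picture viewer there is one more tool, called after ">>>" by a JSON object that holds its "method" and its "body", one argument or row to a line. jog_arm: Moves the arm, as the interface text tells. Its arguments: {"type":"object","properties":{"moves":{"type":"array","items":{"type":"array"}},"newtons":{"type":"number"}},"required":["moves"]}

```bash
mkdir -p pics; cat > h.py <<'E'
import numpy as np, cv2
from rig import ctrl, eyes
def ray(p,uv):
    n=cv2.undistortPoints(np.array([[uv]],float),np.array(p["K"]),np.array(p["dist"]))[0,0]
    R=np.array(p["R"]);t=np.array(p["t"])
    d=R.T@np.array([n[0],n[1],1.]); return -R.T@t, d/np.linalg.norm(d)
def onz(p,uv,z):
    c,d=ray(p,uv); return c+d*(z-c[2])/d[2]
def proj(p,X):
    return cv2.projectPoints(np.array(X,float).reshape(-1,3),cv2.Rodrigues(np.array(p["R"]))[0],np.array(p["t"]),np.array(p["K"]),np.array(p["dist"]))[0][:,0]
def tri(obs):
    A=0;b=0
    for p,uv in obs:
        c,d=ray(p,uv);P=np.eye(3)-np.outer(d,d);A=A+P;b=b+P@c
    return np.linalg.solve(A,b)
def save(im,n): cv2.imwrite(f"pics/{n}.png",cv2.cvtColor(im,cv2.COLOR_RGB2BGR))
E
python3 - <<'E'
from h import *
a=eyes.capture("top");b=eyes.capture("scene")
np.save("top0",a);np.save("scene0",b)
save(a,"top0");save(b,"scene0")
for n in("top","scene"):
    p=eyes.camera_params(n);print(n,-np.array(p["R"]).T@p["t"])
E
```

```text
top [ 0.46164154 -0.00777     1.3635267 ]
scene [1.28937489 0.05000485 1.02085891]
```

View pics/top0.png

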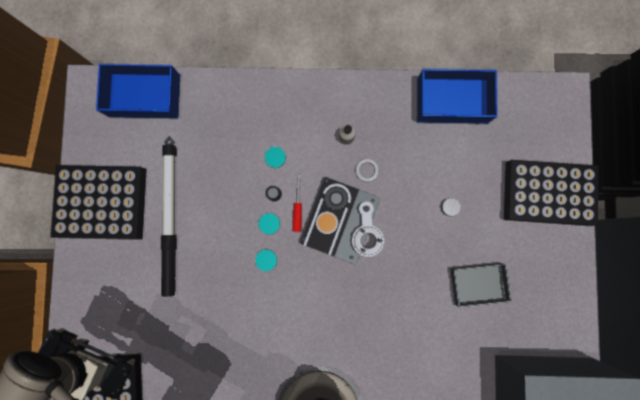

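View pics/scene0.png

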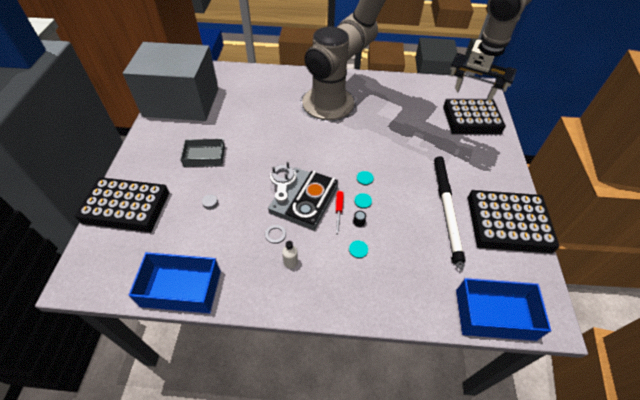

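The amber disc at top (327,223) / scene (315,190) is the glass. The turquoise discs at top (275,157), (269,223) and (266,260) are look-alikes. The cell is at about top (336,197), the pivot at (366,208), and the eye with ring at (368,241). The spare ring at (367,170) could be taken for the clamp ring, but it lies on the bench.

```bash
python3 - <<'E'
from h import *
T=eyes.camera_params("top");S=eyes.camera_params("scene")
o=[]
for n,p in(("top0",T),("scene0",S)):
    im=np.load(n+".npy");h=cv2.cvtColor(im,cv2.COLOR_RGB2HSV)
    m=cv2.inRange(h,(8,120,120),(22,255,255))
    if n=="top0":m[:,:280]=0;m[:,400:]=0;m[:180]=0;m[270:]=0
    else:m[:,290:]*=1;m[:,:290]=0;m[:,340:]=0;m[:170]=0;m[210:]=0
    M=cv2.moments(m,True);c=(M["m10"]/M["m00"],M["m01"]/M["m00"]);print(n,c,M["m00"]);o.append((p,c))
g=tri(o);print("glass",g,onz(T,o[0][1],.05),onz(S,o[1][1],.05))
for k,uv,z in(("cell",(336,197),.04),("pivot",(366.5,208),.064),("eye",(368,241),.07)):print(k,onz(T,uv,z))
im=np.load("top0.npy")[170:275,280:410];save(cv2.resize(im,None,fx=5.5,fy=5.5,interpolation=cv2.INTER_CUBIC),"crop1")
W=eyes.camera_params("wrist");s=ctrl.get_state();print(s["eef_pos"],s["orientation"],-np.array(W["R"]).T@W["t"],np.array(W["R"])[2],W["K"])
E
```

```text
top0 (326.5357142857143, 222.17410714285714) 224.0
scene0 (314.55882352941177, 189.22058823529412) 136.0
glass [ 0.50751069 -0.00992314  0.05015536] [ 0.50747073 -0.00930138  0.05      ] [ 0.50742901 -0.01055492  0.05      ]
cell [ 0.57676052 -0.03369751  0.04      ]
pivot [ 0.54692007 -0.11494529  0.064     ]
eye [ 0.45958497 -0.11941876  0.07      ]
[0.1939546  0.48746568 0.22612524] [-2.30243294e-04  1.88284650e-01  9.82114256e-01 -6.51895665e-04] [0.12373561 0.51574543 0.38374616] [ 0.26188325 -0.10425706 -0.95945173] [[333.20935159   0.         321.2235328 ]
 [  0.         333.20935159 197.7685257 ]
 [  0.           0.           1.        ]]
```

View pics/crop1.png

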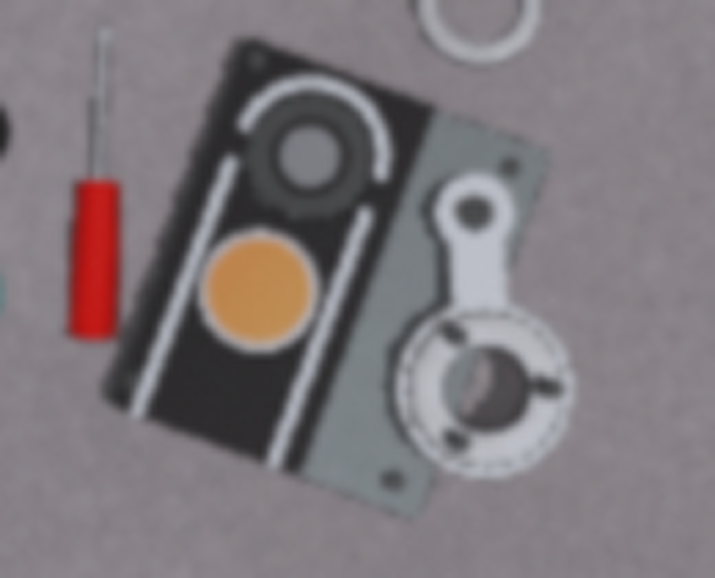

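The close crop shows the amber glass at (259,291) between the rails and the empty cell at (309,155). The pivot is at (474,211), and the open eye with its three pins is at (486,391). The choice of glass is confirmed, so I'm moving the wrist camera over it.

>>> {"method": "jog_arm", "body": {
  "moves": [
    [[3.1,-5.3,0],0,0],
    [[6.2,-10.6,0],0,0.5],
    [[9.3,-15.9,0],0,1],
    [[12.4,-21.2,0],0,1],
    [[15.5,-26.5,0],0,1]
  ],
  "newtons": 20
}}

```text
time_s: 0.72
eef_pos: [0.3497, 0.221, 0.2267]
orientation: [0.0, 0.188, 0.982, 0.0]
ft_force: [0.4, 0.4, 0.4]
grip_width: 0.0465
grip_force: 0.0
```

>>> {"method": "jog_arm", "body": {
  "moves": [
    [[3.1,-5.3,0],0,1],
    [[6.2,-10.6,0],0,1],
    [[9.3,-15.9,0],0,1],
    [[12.4,-21.2,0],0,1],
    [[15,-26.5,0],0,1]
  ]
}}

```text
time_s: 1.35
eef_pos: [0.4998, -0.0442, 0.2265]
orientation: [-0.0, 0.188, 0.982, 0.0]
ft_force: [1.2, 1.0, -0.1]
grip_width: 0.0007
grip_force: 0.0
```

```bash
python3 - <<'E'
from h import *
W=eyes.camera_params("wrist");im=eyes.capture("wrist");s=ctrl.get_state()
import pickle;pickle.dump((W,im),open("w1.pkl","wb"));save(im,"w1");print(s["eef_pos"],s["joints"],s["dq"],s["grip_width"],s["time_s"])
E
```

```text
[ 0.50256125 -0.05025364  0.22622132] [-0.2494418   0.3045967   1.58027914 -0.00342286  1.25378021 -1.43687434] [ 0.08031819 -0.04335412  0.08914913  0.01652309 -0.0054356   0.14405311] 0.0004319570748010632 1.4
```

View pics/w1.png

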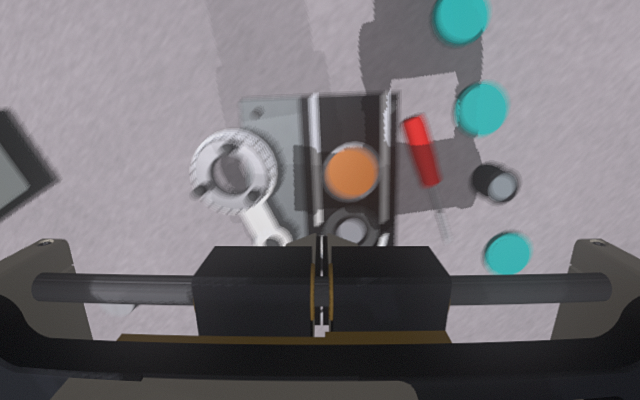

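The wrist view shows the glass at (351,172), with the cell partly hidden at (350,231), the eye at (233,172) and its pins around it. The closed fingers hide the pivot, so I'm moving along fixture +x for a clear second view.

>>> {"method": "jog_arm", "body": {
  "moves": [
    [[3.5,-1.2,0],0,1],
    [[7,-2.4,0],0,1],
    [[7,-2.4,0],0,1],
    [[7,-2.4,0],0,1]
  ]
}}

```text
time_s: 1.9
eef_pos: [0.5683, -0.0657, 0.2262]
orientation: [-0.001, 0.188, 0.982, 0.0]
ft_force: [-0.3, 0.2, -0.1]
grip_width: 0.0002
grip_force: 0.0
```

```bash
python3 - <<'E'
from h import *
W=eyes.camera_params("wrist");im=eyes.capture("wrist");s=ctrl.get_state()
import pickle;pickle.dump((W,im),open("w2.pkl","wb"));save(cv2.resize(im[0:270,150:450],None,fx=2.2,fy=2.2,interpolation=cv2.INTER_CUBIC),"w2");print(s["eef_pos"],s["dq"])
W1,im1=pickle.load(open("w1.pkl","rb"));o=[]
for w,i in((W1,im1),(W,im)):
    m=cv2.inRange(cv2.cvtColor(i,cv2.COLOR_RGB2HSV),(5,110,90),(22,255,255));m[240:]=0;m[:,:280]=0;m[:,430:]=0
    M=cv2.moments(m,True);c=(M["m10"]/M["m00"],M["m01"]/M["m00"]);o.append((w,c));print(c,M["m00"],onz(w,c,.05))
print(tri(o))
E
```

```text
[ 0.56820869 -0.06560335  0.22650659] [ 0.00344598 -0.01373497  0.00067107  0.00029242 -0.001318   -0.00032164]
(350.80290791599356, 172.56112008616049) 1857.0 [ 0.50706224 -0.01389166  0.05      ]
(350.43758636573006, 97.17871948410871) 2171.0 [ 0.50535555 -0.00989537  0.05      ]
[ 0.50452856 -0.01250062  0.06337353]
```

View pics/w2.png

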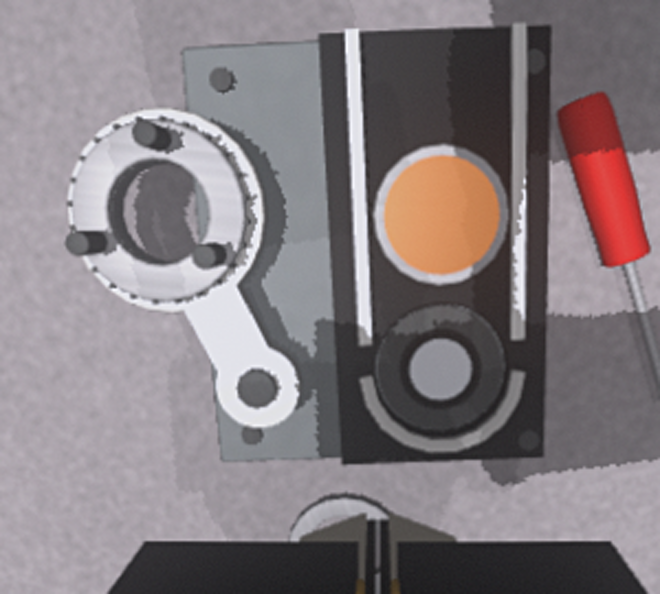

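```bash
python3 - <<'E'
from h import *
import pickle
W,im=pickle.load(open("w2.pkl","rb"));T=eyes.camera_params("top")
def P(x,y,z): return onz(W,(x/2.2+150,y/2.2),z)
cell=P(440,369,.036);piv=P(258,388,.064);g=P(442,214,.05)
r=[P(352,30,.045),P(366,345,.045),P(519,24,.045),P(518,340,.045)]
print("cell",cell,onz(T,(280+309/5.5,170+155/5.5),.034));print("piv",piv,onz(T,(280+474/5.5,170+211/5.5),.064),"g",g)
for a,b in((r[0],r[1]),(r[2],r[3])):d=b-a;print("rail",np.degrees(np.arctan2(d[1],d[0])),np.linalg.norm(d))
d=piv-cell;print("cell-piv",np.linalg.norm(d[:2]),np.degrees(np.arctan2(d[1],d[0]))+90)
e=cell-g;print("glass-cell",np.linalg.norm(e[:2]),np.degrees(np.arctan2(e[1],e[0])))
p=np.array([P(146,131,.0925),P(78,243,.0925),P(205,257,.0925)]);c=p.mean(0);print("pins",p,c,np.linalg.norm(p-c,axis=1))
print("ring flange c",P(165,209,.0705),onz(T,(280+486/5.5,170+391/5.5),.07))
a=c-piv;print(np.linalg.norm(a[:2]),np.degrees(np.arctan2(a[1],a[0])))
E
```

```text
cell [ 0.57315242 -0.03425365  0.036     ] [ 0.57405102 -0.03437014  0.034     ]
piv [ 0.54518829 -0.11310578  0.064     ] [ 0.54593268 -0.11411075  0.064     ] g [ 0.50560438 -0.00950209  0.05      ]
rail -19.313493057656977 0.1344754533905886
rail -19.20552695276454 0.13481845968931847
cell-piv 0.08366391176107557 -19.526548458640605
glass-cell 0.0719400898291167 -20.124300925905576
pins [[ 0.43501973 -0.10545824  0.0925    ]
 [ 0.46188802 -0.1483317   0.0925    ]
 [ 0.48562816 -0.10432461  0.0925    ]] [ 0.46084531 -0.11937152  0.0925    ] [0.02933496 0.02897895 0.02899309]
ring flange c [ 0.4607724  -0.11655944  0.0705    ] [ 0.4593677  -0.12037737  0.07      ]
0.08457540144861926 -175.75136862166968
```

>>> {"method": "jog_arm", "body": {
  "moves": [
    [[-4,2.6,-2],2.3,1],
    [[-8,5.2,-5],2.3,1],
    [[-11.3,7.4,-9],2.3,1],
    [[-11.3,7.4,-14],2.3,1],
    [[-11.3,7.4,-16],2.3,1]
  ]
}}

```text
time_s: 2.58
eef_pos: [0.4536, 0.0088, 0.0653]
orientation: [-0.001, 0.168, 0.986, 0.0]
ft_force: [0.3, -0.2, -0.1]
grip_width: 0.0003
grip_force: 0.0
```

>>> {"method": "jog_arm", "body": {
  "moves": [
    [[0,0,-1.5],0,1],
    [[0,0,-2.35],0,1],
    [[0,0,-2.35],0,1]
  ]
}}

```text
time_s: 2.95
eef_pos: [0.4557, 0.008, 0.0433]
orientation: [-0.0, 0.168, 0.986, 0.0]
ft_force: [0.4, -0.8, 0.3]
grip_width: 0.0004
grip_force: 0.0
```

```bash
cat > loc.py <<'E'
from h import *
C=np.array([.5737,-.0343]);xf=np.array([.943,-.332]);yf=np.array([.332,.943])
s=ctrl.get_state();e=s["eef_pos"];d=np.array(e[:2])-C
print("tcp",np.round(e,4),"fix mm",1e3*d@xf,1e3*d@yf,"F",np.round(s["ft_force"],1),"t",s["time_s"],"j6",s["joints"][5])
E
cat > gl.py <<'E'
from loc import *
import sys
z=float(sys.argv[1]) if len(sys.argv)>1 else .05
for n in("top","scene","wrist"):
    p=eyes.camera_params(n);i=eyes.capture(n)
    m=cv2.inRange(cv2.cvtColor(i,cv2.COLOR_RGB2HSV),(5,110,70),(22,255,255))
    u,v=proj(p,[*C-.03*xf,.05])[0].astype(int);k=np.zeros_like(m);cv2.circle(k,(int(u),int(v)),{"wrist":200}.get(n,40),255,-1);m&=k
    M=cv2.moments(m,True)
    if M["m00"]>20:
        q=onz(p,(M["m10"]/M["m00"],M["m01"]/M["m00"]),z)[:2]-C;print(n,"area",M["m00"],"glass fix mm",1e3*q@xf,1e3*q@yf)
    np.save("last_"+n,i)
E
python3 gl.py
```

```text
tcp [0.4557 0.008  0.0433] fix mm -125.36276295084757 0.707952002705493 F [ 0.4 -0.8  0.3] t 2.95 j6 -1.3833959721724012
top area 123.0 glass fix mm -61.311134430345994 3.9766607573031947
scene area 157.0 glass fix mm -72.1479177346336 1.0196560886083443
wrist area 3480.0 glass fix mm -79.99937888236254 -1.906939493075972
```

>>> {"method": "jog_arm", "body": {
  "moves": [
    [[1.1,-0.4,0],0,1],
    [[2.3,-0.8,0],0,1],
    [[3.4,-1.2,0],0,1],
    [[4.5,-1.6,0],0,1],
    [[5.7,-2.0,0],0,1]
  ]
}}

```text
time_s: 3.72
eef_pos: [0.5138, -0.0125, 0.0431]
orientation: [-0.0, 0.169, 0.986, 0.0]
ft_force: [-0.5, 0.1, 1.2]
grip_width: 0.0005
grip_force: 0.5
```

```bash
python3 gl.py
```

```text
tcp [ 0.5138 -0.0125  0.0431] fix mm -63.67886152823013 0.6618819107984145 F [-0.5  0.1  1.2] t 3.725 j6 -1.4057076435971743
scene area 183.0 glass fix mm -26.90464211984788 2.116055637823797
wrist area 3247.0 glass fix mm -18.726147034264297 5.565891980137141
```

>>> {"method": "jog_arm", "body": {
  "moves": [
    [[0.5,-0.18,0],0,1],
    [[1,-0.35,0],0,1],
    [[1.5,-0.53,0],0,1],
    [[1.9,-0.67,0],0,1]
  ]
}}

```text
time_s: 4.38
eef_pos: [0.5326, -0.019, 0.0433]
orientation: [0.0, 0.168, 0.986, 0.0]
ft_force: [-0.1, 0.5, 0.3]
grip_width: 0.0003
grip_force: 0.1
```

```bash
python3 gl.py
```

```text
tcp [ 0.5326 -0.019   0.0433] fix mm -43.872712962073955 0.7428983875921252 F [-0.1  0.5  0.3] t 4.375 j6 -1.4118333946459352
scene area 189.0 glass fix mm -6.635379639385208 2.668129458323861
wrist area 3141.0 glass fix mm 0.071195592189991 7.8747347359825275
```

>>> {"method": "jog_arm", "body": {
  "moves": [
    [[0.2,-0.07,0],0,1],
    [[0.4,-0.14,0],0,1],
    [[0.5,-0.18,0],0,1],
    [[0.5,-0.18,0],0,1]
  ]
}}

```text
time_s: 5.03
eef_pos: [0.5371, -0.0207, 0.0432]
orientation: [-0.0, 0.169, 0.986, 0.0]
ft_force: [0.3, 0.8, 0.3]
grip_width: 0.0005
grip_force: 0.2
```

```bash
python3 gl.py .046
```

```text
tcp [ 0.5371 -0.0207  0.0432] fix mm -38.99347518157823 0.6884154104734621 F [0.3 0.8 0.3] t 5.025 j6 -1.4134122194040837
scene area 188.0 glass fix mm -4.526459277266317 2.3427077030692303
wrist area 3225.0 glass fix mm 7.941010436860714 5.888907103561031
```

>>> {"method": "jog_arm", "body": {
  "moves": [
    [[0.1,-0.03,0],0,1],
    [[0.2,-0.07,0],0,1],
    [[0.2,-0.07,0],0,1]
  ]
}}

```text
time_s: 5.55
eef_pos: [0.5381, -0.0212, 0.0429]
orientation: [-0.001, 0.168, 0.986, 0.0]
ft_force: [-5.8, 1.4, 1.1]
grip_width: 0.0003
grip_force: 2.5
```

```bash
python3 gl.py .046
```

```text
tcp [ 0.5381 -0.0212  0.0429] fix mm -37.90403259501565 0.588072455732371 F [-5.8  1.4  1.1] t 5.55 j6 -1.4139959200930474
scene area 192.0 glass fix mm -3.9746428417580386 2.2230832048462825
wrist area 3247.0 glass fix mm 8.819689646644886 5.358159686670014
```

>>> {"method": "jog_arm", "body": {
  "moves": [
    [[-1.0,0.35,0],0,1],
    [[-1.0,0.35,4],0,1],
    [[1.5,-0.5,10],0,1],
    [[2.5,-0.9,15],0,1],
    [[2.5,-0.9,15],0,1]
  ]
}}

```text
time_s: 6.32
eef_pos: [0.5675, -0.0312, 0.1982]
orientation: [0.006, 0.169, 0.986, -0.0]
ft_force: [0.4, 0.8, -1.1]
grip_width: 0.0003
grip_force: 0.0
```

```bash
python3 gl.py .044; python3 -c "
from h import *
save(cv2.resize(np.load('last_wrist.npy')[60:260,200:450],None,fx=3,fy=3,interpolation=cv2.INTER_CUBIC),'w3')"
```

```text
tcp [ 0.5675 -0.0312  0.1982] fix mm -6.899714575863022 0.8977611674928525 F [ 0.4  0.8 -1.1] t 6.325 j6 -1.421593042549331
scene area 193.0 glass fix mm -2.9420488514075886 -0.8380300639977226
wrist area 4229.0 glass fix mm 72.3973854416146 7.716925344239222
```

View pics/w3.png

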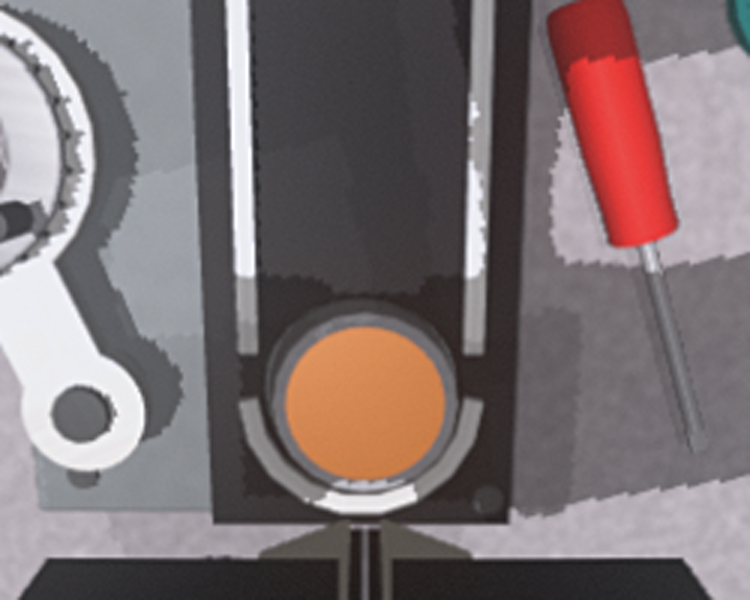

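```bash
python3 - <<'E'
from loc import *
p=eyes.camera_params("wrist");i=eyes.capture("wrist")
m=cv2.inRange(cv2.cvtColor(i,cv2.COLOR_RGB2HSV),(5,110,70),(16,200,255));m[:150]=0;m[240:]=0;m[:,:270]=0;m[:,380:]=0
c=max(cv2.findContours(m,0,2)[0],key=cv2.contourArea)
for z in(.044,.05):
    q=np.array([onz(p,tuple(map(float,u[0])),z)[:2]-C for u in c]);a=q@xf*1e3;b=q@yf*1e3
    print(z,"center",(a.max()+a.min())/2,(b.max()+b.min())/2,"size",np.ptp(a),np.ptp(b))
# reference size/marks: stop outer ends & rail ends
for u,v in((248,355),(473,355),(365,300),(365,512)):
    q=onz(p,(200+u/3,60+v/3),.045 if v!=300 else .04)[:2]-C;print(u,v,1e3*q@xf,1e3*q@yf)
E
```

```text
tcp [ 0.5634 -0.0302  0.1923] fix mm -11.067722065651088 0.45632872609997854 F [-1.2 -0.5 -0.4] t 6.475 j6 -1.42164402391419
0.044 center 1.805756226134454 1.193571770131328 size 49.73894146476319 50.7153389964803
0.05 center 0.07239248111261176 1.1808091174124282 size 48.76370180235838 49.72095494597305
248 355 -16.25049576888368 -35.2860531926754
473 355 -16.29938047380291 35.10077233430162
365 300 -32.75250322939342 1.3022378298547905
365 512 36.41505883155362 1.3816858174132562
```

The glass sits at (365,403) in the crop, with a recess crescent behind it and a dark gap in front, so it looks dropped. I'll confirm with a light touch from above.

>>> {"method": "jog_arm", "body": {
  "moves": [
    [[2.4,-0.9,-4],0,1],
    [[2.4,-0.9,-9],0,1],
    [[2.4,-0.9,-13],0,1],
    [[2.4,-0.9,-13.8],0,1],
    [[2.4,-0.9,-14.1],0,1]
  ]
}}

```text
time_s: 7.15
eef_pos: [0.5882, -0.0393, 0.0522]
orientation: [-0.0, 0.168, 0.986, 0.0]
ft_force: [1.2, 0.0, 0.8]
grip_width: 0.0005
grip_force: 0.0
```

>>> {"method": "jog_arm", "body": {
  "moves": [
    [[0,0,-0.2],0,1],
    [[0,0,-0.35],0,1],
    [[0,0,-0.35],0,1]
  ]
}}

```text
time_s: 7.52
eef_pos: [0.5885, -0.0394, 0.0495]
orientation: [0.001, 0.168, 0.986, 0.0]
ft_force: [-0.0, -0.9, 0.7]
grip_width: 0.0002
grip_force: 0.0
```

```bash
python3 loc.py
```

```text
tcp [ 0.5885 -0.0394  0.0495] fix mm 15.636681500632005 0.0729997644595946 F [-0.  -0.9  0.7] t 7.525 j6 -1.4291101944729532
```

>>> {"method": "jog_arm", "body": {
  "moves": [
    [[0,0,-0.15],0,1],
    [[0,0,-0.3],0,1],
    [[0,0,-0.3],0,1]
  ]
}}

```text
time_s: 7.9
eef_pos: [0.588, -0.0393, 0.0456]
orientation: [-0.0, 0.168, 0.986, 0.0]
ft_force: [-0.1, 1.2, -0.5]
grip_width: 0.0005
grip_force: 0.0
```

>>> {"method": "jog_arm", "body": {
  "moves": [
    [[0,0,-0.15],0,1],
    [[0,0,-0.25],0,1],
    [[0,0,-0.25],0,1]
  ]
}}

```text
time_s: 8.28
eef_pos: [0.5883, -0.0394, 0.0435]
orientation: [0.0, 0.168, 0.986, 0.0]
ft_force: [-1.3, -0.6, 2.1]
grip_width: 0.0006
grip_force: 1.5
```

The tip touches at z≈44 mm, so the glass is flat in the cell. Next is the clamp: go up, over, and down outside the eye.

>>> {"method": "jog_arm", "body": {
  "moves": [
    [[0,0,5],0,1],
    [[-2,-2,9.5],0,1],
    [[-6,-6,9.5],0,1],
    [[-10,-10.3,9.5],0,1],
    [[-14.2,-14.6,9.5],0,1]
  ]
}}

```text
time_s: 8.9
eef_pos: [0.4449, -0.1864, 0.1383]
orientation: [0.0, 0.168, 0.986, -0.0]
ft_force: [0.9, -0.9, 0.0]
grip_width: 0.0005
grip_force: 0.0
```

>>> {"method": "jog_arm", "body": {
  "moves": [
    [[0,0,0],0,1],
    [[0,0,-5],0,1],
    [[0,0,-8.6],0,1],
    [[0,0,-8.6],0,1]
  ]
}}

```text
time_s: 9.4
eef_pos: [0.445, -0.1839, 0.0502]
orientation: [-0.003, 0.168, 0.986, 0.001]
ft_force: [-0.3, -0.2, 0.0]
grip_width: 0.0007
grip_force: 0.0
```

```bash
python3 loc.py; cat > path.py <<'E'
import numpy as np
xf=np.array([.943,-.332]);yf=np.array([.332,.943]);C=np.array([57.37,-3.43])
b=1.9
for q in np.r_[1.963:-.05:-.1]:
    E=np.array([0,-8.5])+8.5*np.array([-np.sin(q),np.cos(q)])
    t=np.clip((1.9-q)/.6,0,1) if q>1.3 else 1
    n=np.array([np.cos(q),np.sin(q)])
    f=E-4.3*(np.array([0,1]) if n[0]<0 else n)-np.array([.75*(1 if n[0]>=0 else 0),b])
    w=C+f[0]*xf+f[1]*yf;print(round(q,2),np.round(f,2),np.round(w,2))
E
python3 path.py
```

```text
tcp [ 0.445  -0.1839  0.0502] fix mm -71.67363850812715 -183.76861196427197 F [-0.3 -0.2  0. ] t 9.4 j6 -1.7843555002546825
1.96 [ -7.85 -17.95] [ 44.   -17.75]
1.86 [ -8.14 -17.15] [ 44.  -16.9]
1.76 [ -8.34 -16.32] [ 44.08 -16.05]
1.66 [ -8.46 -15.48] [ 44.25 -15.22]
1.56 [ -9.28 -14.63] [ 43.76 -14.15]
1.46 [ -9.66 -13.76] [ 43.69 -13.2 ]
1.36 [ -9.95 -12.85] [ 43.72 -12.25]
1.26 [-10.15 -11.92] [ 43.84 -11.3 ]
1.16 [-10.26 -10.98] [ 44.05 -10.37]
1.06 [-10.27 -10.02] [44.36 -9.47]
0.96 [-10.18  -9.08] [44.75 -8.61]
0.86 [-10.    -8.14] [45.23 -7.79]
0.76 [-9.73 -7.23] [45.79 -7.02]
0.66 [-9.37 -6.35] [46.43 -6.3 ]
0.56 [-8.92 -5.51] [47.13 -5.66]
0.46 [-8.39 -4.72] [47.89 -5.09]
0.36 [-7.79 -3.98] [48.7 -4.6]
0.26 [-7.11 -3.31] [49.56 -4.19]
0.16 [-6.37 -2.71] [50.46 -3.87]
0.06 [-5.58 -2.19] [51.38 -3.64]
-0.04 [-4.73 -1.75] [52.33 -3.51]
```

>>> {"method": "jog_arm", "body": {
  "moves": [
    [[-0.4,0.7,0],0,1],
    [[-0.5,1.5,0],0,1],
    [[-0.5,2.3,0],0,1],
    [[-0.5,3.2,0],0,1]
  ]
}}

```text
time_s: 9.9
eef_pos: [0.4417, -0.1538, 0.0536]
orientation: [0.001, 0.168, 0.986, -0.001]
ft_force: [-2.4, -4.8, 2.2]
grip_width: 0.0006
grip_force: 2.7
```

```bash
cat > eye.py <<'E'
from loc import *
for n,z in(("top",.062),("scene",.062)):
    np.save("last_"+n,eyes.capture(n))
p=eyes.camera_params("top");i=np.load("last_top.npy")
u=proj(p,[*C-.06*xf-.06*yf,.06])[0].astype(int);save(cv2.resize(i[u[1]-60:u[1]+60,u[0]-70:u[0]+70],None,fx=5,fy=5,interpolation=cv2.INTER_CUBIC),"dbg")
E
python3 loc.py
```

```text
tcp [ 0.4417 -0.1538  0.0536] fix mm -84.78631846452052 -156.46381941145927 F [-2.4 -4.8  2.2] t 9.9 j6 -1.7300611741488259
```

>>> {"method": "jog_arm", "body": {
  "moves": [
    [[-0.3,1.0,-0.1],0,1],
    [[-0.3,2.0,-0.2],0,1],
    [[-0.3,2.9,-0.2],0,1],
    [[-0.2,3.9,-0.2],0,1],
    [[0.0,4.8,-0.2],0,1]
  ]
}}

```text
time_s: 10.52
eef_pos: [0.4404, -0.1045, 0.0503]
orientation: [-0.001, 0.168, 0.986, 0.0]
ft_force: [-4.9, -3.3, 5.7]
grip_width: 0.0005
grip_force: 3.8
```

```bash
python3 - <<'E'
from loc import *
import pickle
p=eyes.camera_params("wrist");i=eyes.capture("wrist");t=eyes.capture("top")
u=proj(eyes.camera_params("top"),[*C-.07*xf-.06*yf,.06])[0].astype(int)
a=cv2.resize(t[u[1]-60:u[1]+60,u[0]-70:u[0]+70],(467,400),interpolation=cv2.INTER_CUBIC)
save(np.hstack([cv2.resize(i,(333*1,208)) if 0 else i[:, 160:490],a]),"m1")
E
```

```text
tcp [ 0.4404 -0.1045  0.0503] fix mm -102.36061508875075 -110.44080615792248 F [-4.9 -3.3  5.7] t 10.525 j6 -1.6347980705900422
```

View pics/m1.png

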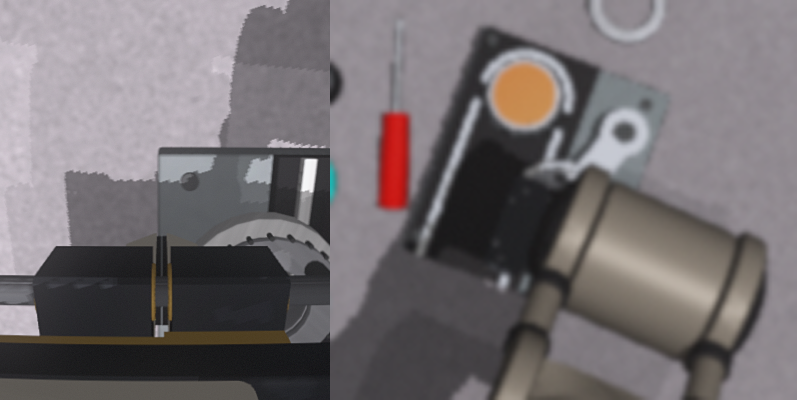

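The clamp is following the push: in the top view the arm points from its pivot at (625,132) toward the lower left, at about 1.1 rad. The glass is still seated at (523,95).

>>> {"method": "jog_arm", "body": {
  "moves": [
    [[0.3,0.9,0.1],0,1],
    [[0.7,1.8,0.2],0,1],
    [[1.2,2.6,0.2],0,1],
    [[1.8,3.4,0.2],0,1],
    [[2.4,4.1,0.2],0,1]
  ]
}}

```text
time_s: 11.25
eef_pos: [0.4627, -0.0627, 0.0513]
orientation: [-0.003, 0.168, 0.986, 0.001]
ft_force: [-7.2, 1.2, 2.1]
grip_width: 0.0005
grip_force: 3.6
```

>>> {"method": "jog_arm", "body": {
  "moves": [
    [[0.7,0.6,0],0,1],
    [[1.5,1.2,0],0,1],
    [[2.3,1.7,0],0,1],
    [[3.1,2.1,0],0,1],
    [[4.0,2.4,0],0,1]
  ]
}}

```text
time_s: 11.88
eef_pos: [0.502, -0.0375, 0.051]
orientation: [-0.004, 0.168, 0.986, 0.001]
ft_force: [-8.5, 7.5, 3.3]
grip_width: 0.0006
grip_force: 4.4
```

>>> {"method": "jog_arm", "body": {
  "moves": [
    [[0.5,0.1,0],0,1],
    [[1.0,0.2,0],0,1],
    [[1.4,0.2,0],0,1],
    [[1.4,0.2,0],0,1]
  ]
}}

```text
time_s: 12.38
eef_pos: [0.5167, -0.0353, 0.0509]
orientation: [-0.003, 0.168, 0.986, 0.002]
ft_force: [-5.3, 8.3, 0.9]
grip_width: 0.0006
grip_force: 3.7
```

```bash
python3 loc.py
```

```text
tcp [ 0.5167 -0.0353  0.0509] fix mm -53.46335339974654 -19.873926502209567 F [-5.3  8.3  0.9] t 12.375 j6 -1.4531481623646978
```

>>> {"method": "jog_arm", "body": {
  "moves": [
    [[0.2,0,0],0,1],
    [[0.4,-0.1,0],0,1],
    [[0.5,-0.15,0],0,1],
    [[0.5,-0.15,0],0,1]
  ]
}}

```text
time_s: 12.88
eef_pos: [0.5173, -0.0354, 0.0505]
orientation: [-0.008, 0.168, 0.986, 0.002]
ft_force: [-17.5, 12.0, 10.5]
grip_width: 0.0002
grip_force: 10.4
```

```bash
python3 loc.py
```

```text
tcp [ 0.5173 -0.0354  0.0505] fix mm -52.83638679664866 -19.80323746234236 F [-17.5  12.   10.5] t 12.875 j6 -1.4540284488615327
```

>>> {"method": "jog_arm", "body": {
  "moves": [
    [[-1.5,0.5,0],0,1],
    [[-2.4,0.8,3],0,1],
    [[-1.5,0.8,8],0,1],
    [[2.5,0.8,14],0,0.6],
    [[6.2,-1,18],0,0.2]
  ]
}}

```text
time_s: 13.5
eef_pos: [0.5847, -0.047, 0.2318]
orientation: [0.001, 0.168, 0.986, 0.001]
ft_force: [0.9, 0.1, -1.2]
grip_width: 0.0157
grip_force: 0.0
```

>>> {"method": "jog_arm", "body": {
  "moves": [
    [[1.5,-0.5,1],0,0.2],
    [[2,-0.7,1],0,0.2],
    [[2,-0.7,1],0,0.2],
    [[2,-0.7,1],0,0.2]
  ]
}}

```text
time_s: 14.0
eef_pos: [0.6027, -0.0552, 0.2383]
orientation: [-0.001, 0.168, 0.986, 0.0]
ft_force: [-0.1, -0.1, 0.2]
grip_width: 0.0365
grip_force: 0.0
```

```bash
python3 loc.py; python3 - <<'E'
from h import *
import pickle
W=eyes.camera_params("wrist");im=eyes.capture("wrist");pickle.dump((W,im),open("w4.pkl","wb"))
save(cv2.resize(im[40:260,180:470],(783,594),interpolation=cv2.INTER_CUBIC),"w4");print(ctrl.get_state()["grip_width"])
E
```

```text
tcp [ 0.6027 -0.0552  0.2383] fix mm 34.28345286994586 -10.112375088547353 F [-0.1 -0.1  0.2] t 14.0 j6 -1.450642142471814
0.0366219217911887
```

View pics/w4.png

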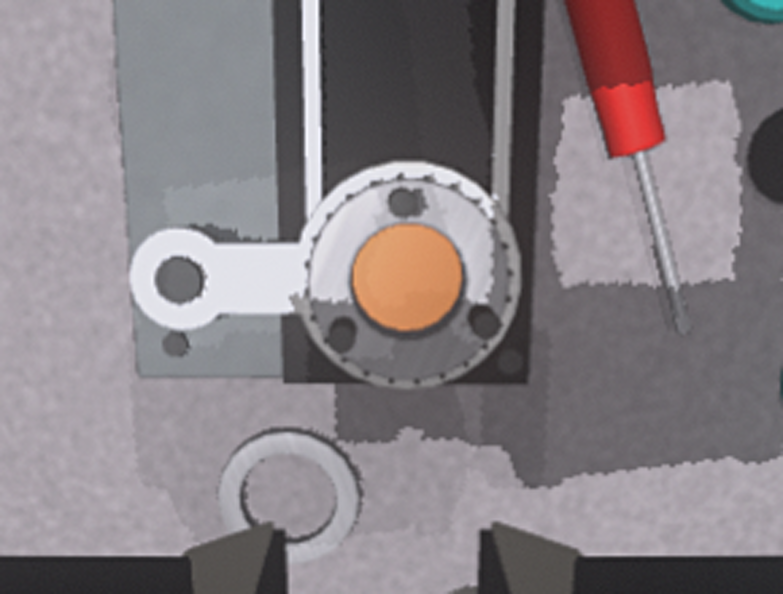

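The clamp is closed: the arm runs straight from the pivot at (180,280) to the ring, and the glass shows through the bore at (408,278). The pin tops are at (402,202), (343,333) and (485,322).

```bash
python3 - <<'E'
from loc import *
import pickle
W,im=pickle.load(open("w4.pkl","rb"))
P=lambda x,y,z:onz(W,(180+x/2.7,40+y/2.7),z)[:2]
p=np.array([P(402,202,.0925),P(343,333,.0925),P(485,322,.0925)])
def f(q): d=q-C;return 1e3*np.array([d@xf,d@yf])
print([f(q) for q in p],"c",f(p.mean(0)),p.mean(0),p[0]);print(np.linalg.norm(p-p.mean(0),axis=-1))
print("flange",f(P(412,280,.0705)),"bore glass",f(P(408,278,.044)),"piv",f(P(180,280,.064)))
E
```

```text
tcp [ 0.6028 -0.0553  0.2386] fix mm 34.4424175067129 -10.16002381105916 F [-0.1  0.8  0.8] t 14.05 j6 -1.4506727224407978
[array([-29.30232589,  -2.92166267]), array([ 14.37168917, -22.74904725]), array([10.50577907, 25.63394561])] c [-1.47495255 -0.01225477] [ 0.57230432 -0.03382162] [ 0.54508283 -0.02732308]
[0.02798643 0.02772152 0.0283141 ]
flange [-0.98648967  1.39554773] bore glass [1.49918558 0.76223824] piv [ -0.25802518 -83.86683967]
```

>>> {"method": "jog_arm", "body": {
  "moves": [
    [[-3,1.4,-4],6,0.2],
    [[-5.8,2.8,-8],6,0.2],
    [[-5.8,2.8,-12],6,0.2],
    [[-5.8,2.8,-12.5],6,0.2],
    [[-5.8,2.8,-12.5],6,0.2]
  ]
}}

```text
time_s: 14.68
eef_pos: [0.5462, -0.028, 0.1152]
orientation: [0.001, 0.117, 0.993, 0.0]
ft_force: [0.2, 0.1, 0.1]
grip_width: 0.0366
grip_force: 0.0
```

```bash
python3 loc.py
```

```text
tcp [ 0.5462 -0.028   0.1152] fix mm -28.01154343682518 -3.139842980687122 F [0.2 0.1 0.1] t 14.675 j6 -1.528191613285211
```

Down to z≈0.073, then grip the pin.

>>> {"method": "jog_arm", "body": {
  "moves": [
    [[-0.1,0.05,-2],0,0.2],
    [[-0.1,0.05,-3.6],0,0.2],
    [[-0.1,0.05,-4.1],0,0.2],
    [[-0.1,0.05,-4.1],0,0.2]
  ]
}}

```text
time_s: 15.18
eef_pos: [0.5448, -0.0274, 0.0736]
orientation: [0.0, 0.117, 0.993, 0.0]
ft_force: [0.0, 0.2, -0.2]
grip_width: 0.0366
grip_force: 0.0
```

>>> {"method": "jog_arm", "body": {
  "moves": [
    [[0,0,0],0,0.7],
    [[0,0,0],0,1],
    [[0,0,0],0,1],
    [[0,0,0],0,1]
  ],
  "newtons": 25
}}

```text
time_s: 15.68
eef_pos: [0.5447, -0.0274, 0.0736]
orientation: [0.0, 0.117, 0.993, 0.0]
ft_force: [0.2, 0.8, 0.6]
grip_width: 0.0092
grip_force: 25.0
```

```bash
python3 loc.py; python3 - <<'E'
import numpy as np
from rig import ctrl
s=ctrl.get_state();print(s["grip_width"],s["grip_force"])
c=np.array([57.37,-3.43])-.07*np.array([.943,-.332])
a0=np.radians(186-19.4)
p0=2.9*np.array([np.cos(a0),np.sin(a0)])
print("c",c,"pin",c+p0)
for k in range(1,27):
    a=a0-np.radians(10*k);print(k*10,np.round(2.9*np.array([np.cos(a),np.sin(a)])-p0,2),round(-.0278*k,2),end=" | " if k%5 else "\n")
    if k%5==0:p0=2.9*np.array([np.cos(a),np.sin(a)])
E
```

```text
tcp [ 0.5447 -0.0274  0.0736] fix mm -29.67104286740925 -3.0978729023902556 F [0.2 0.8 0.6] t 15.675 j6 -1.5276642579146076
0.009210126692924162 25.000165700912476
c [57.30399 -3.40676] pin [54.48293995 -2.73469108]
10 [0.16 0.48] -0.03 | 20 [0.4  0.92] -0.06 | 30 [0.71 1.32] -0.08 | 40 [1.09 1.66] -0.11 | 50 [1.52 1.92] -0.14
60 [0.47 0.19] -0.17 | 70 [0.97 0.29] -0.19 | 80 [1.47 0.3 ] -0.22 | 90 [1.97 0.23] -0.25 | 100 [2.45 0.07] -0.28
110 [ 0.44 -0.24] -0.31 | 120 [ 0.84 -0.55] -0.33 | 130 [ 1.18 -0.93] -0.36 | 140 [ 1.44 -1.36] -0.39 | 150 [ 1.63 -1.83] -0.42
160 [ 0.1 -0.5] -0.44 | 170 [ 0.12 -1.  ] -0.47 | 180 [ 0.04 -1.5 ] -0.5 | 190 [-0.12 -1.98] -0.53 | 200 [-0.36 -2.42] -0.56
210 [-0.31 -0.4 ] -0.58 | 220 [-0.69 -0.73] -0.61 | 230 [-1.12 -1.  ] -0.64 | 240 [-1.59 -1.18] -0.67 | 250 [-2.09 -1.28] -0.69
260 [-0.51 -0.01] -0.72 |
```

The pin is gripped, with the opening at 9.2 mm. Now turning it clockwise.

>>> {"method": "jog_arm", "body": {
  "moves": [
    [[0.16,0.48,-0.03],-10,1],
    [[0.4,0.92,-0.06],-20,1],
    [[0.71,1.32,-0.08],-30,1],
    [[1.09,1.66,-0.11],-40,1],
    [[1.52,1.92,-0.14],-50,1]
  ]
}}

```text
time_s: 16.3
eef_pos: [0.5602, -0.0084, 0.0722]
orientation: [0.001, 0.528, 0.849, -0.0]
ft_force: [0.2, -2.8, 0.5]
grip_width: 0.0089
grip_force: 25.0
```

```bash
python3 loc.py
```

```text
tcp [ 0.5602 -0.0084  0.0722] fix mm -21.31211962380917 19.897631975695752 F [ 0.2 -2.8  0.5] t 16.3 j6 -0.6096697725774823
```

>>> {"method": "jog_arm", "body": {
  "moves": [
    [[0.47,0.19,-0.03],-10,1],
    [[0.97,0.29,-0.06],-20,1],
    [[1.47,0.3,-0.08],-30,1],
    [[1.97,0.23,-0.11],-40,1],
    [[2.45,0.07,-0.14],-50,1]
  ]
}}

```text
time_s: 16.92
eef_pos: [0.5845, -0.0081, 0.0707]
orientation: [0.001, 0.837, 0.547, -0.0]
ft_force: [-1.1, -3.1, 1.3]
grip_width: 0.0091
grip_force: 25.0
```

>>> {"method": "jog_arm", "body": {
  "moves": [
    [[0.44,-0.24,-0.03],-10,1],
    [[0.84,-0.55,-0.06],-20,1],
    [[1.18,-0.93,-0.08],-30,1],
    [[1.44,-1.36,-0.11],-40,1],
    [[1.63,-1.83,-0.14],-50,1]
  ]
}}

```text
time_s: 17.55
eef_pos: [0.6006, -0.0263, 0.0693]
orientation: [0.0, 0.99, 0.142, -0.0]
ft_force: [-2.3, -1.3, 2.9]
grip_width: 0.0094
grip_force: 25.0
```

```bash
python3 loc.py
```

```text
tcp [ 0.6006 -0.0263  0.0693] fix mm 22.679149592185777 16.42318822192203 F [-2.3 -1.3  2.9] t 17.55 j6 1.1164121669454832
```

>>> {"method": "jog_arm", "body": {
  "moves": [
    [[0.1,-0.5,-0.03],-10,1],
    [[0.12,-1.0,-0.06],-20,1],
    [[0.04,-1.5,-0.08],-30,1],
    [[-0.12,-1.98,-0.11],-40,1],
    [[-0.36,-2.42,-0.14],-50,1]
  ]
}}

```text
time_s: 18.18
eef_pos: [0.5972, -0.0503, 0.0682]
orientation: [0.0, 0.957, -0.29, 0.0]
ft_force: [-1.3, -0.3, 3.7]
grip_width: 0.0092
grip_force: 25.0
```

>>> {"method": "jog_arm", "body": {
  "moves": [
    [[-0.31,-0.4,-0.03],-10,1],
    [[-0.5,-0.57,-0.04],-15,1],
    [[-0.69,-0.73,-0.06],-20,1],
    [[-0.69,-0.73,-0.06],-20,1]
  ]
}}

```text
time_s: 18.68
eef_pos: [0.5904, -0.0576, 0.0676]
orientation: [0.0, 0.894, -0.449, 0.001]
ft_force: [0.2, -1.7, 3.3]
grip_width: 0.0091
grip_force: 25.0
```

```bash
python3 loc.py
```

```text
tcp [ 0.5904 -0.0576  0.0676] fix mm 23.488980973725294 -16.424410612951032 F [ 0.2 -1.7  3.3] t 18.675 j6 2.2762106227254564
```

>>> {"method": "jog_arm", "body": {
  "moves": [
    [[-0.2,-0.15,-0.015],-5,1],
    [[-0.43,-0.27,-0.03],-10,1],
    [[-0.43,-0.27,-0.03],-10,1]
  ]
}}

```text
time_s: 19.05
eef_pos: [0.5864, -0.0602, 0.0674]
orientation: [-0.0, 0.851, -0.524, 0.001]
ft_force: [1.6, -1.7, 4.1]
grip_width: 0.009
grip_force: 25.0
```

>>> {"method": "jog_arm", "body": {
  "moves": [
    [[-0.23,-0.1,-0.015],-5,1],
    [[-0.47,-0.18,-0.03],-10,1],
    [[-0.47,-0.18,-0.03],-10,1]
  ]
}}

```text
time_s: 19.42
eef_pos: [0.5853, -0.0601, 0.0677]
orientation: [-0.004, 0.802, -0.597, 0.003]
ft_force: [13.4, 7.3, -1.1]
grip_width: 0.0092
grip_force: 25.0
```

```bash
python3 loc.py
```

```text
tcp [ 0.5853 -0.0601  0.0677] fix mm 19.503968486470313 -20.446706112127103 F [13.4  7.3 -1.1] t 19.425 j6 2.612678366464473
```

The ring is at a hard stop after about 233°, with roughly 15 N at the pin. Relaxing, releasing, and rising.

>>> {"method": "jog_arm", "body": {
  "moves": [
    [[0.35,0.15,0],0,1],
    [[0.35,0.15,0],0,0.6],
    [[0.35,0.15,0],0,0.3],
    [[0.35,0.15,0],0,0.3],
    [[0.35,0.15,0],0,0.3]
  ]
}}

```text
time_s: 20.05
eef_pos: [0.5843, -0.0603, 0.0663]
orientation: [0.0, 0.802, -0.598, -0.0]
ft_force: [-0.5, 0.2, 1.1]
grip_width: 0.0323
grip_force: 0.0
```

>>> {"method": "jog_arm", "body": {
  "moves": [
    [[0,0,3],0,0.3],
    [[0,0,8],0,0.3],
    [[-4,0,13],0,0.3],
    [[-10,3,17],0,0.3],
    [[-15,8,17],0,0.3]
  ]
}}

```text
time_s: 20.68
eef_pos: [0.451, 0.0046, 0.2364]
orientation: [-0.001, 0.801, -0.599, 0.002]
ft_force: [0.7, 1.4, -0.9]
grip_width: 0.0321
grip_force: 0.0
```

>>> {"method": "jog_arm", "body": {
  "moves": [
    [[0,4,0],0,0.3],
    [[-2,8,0],0,0.3],
    [[-2,8,0],0,0.3]
  ]
}}

```text
time_s: 21.05
eef_pos: [0.4299, 0.0867, 0.2345]
orientation: [-0.0, 0.803, -0.596, -0.0]
ft_force: [0.4, -0.3, -1.1]
grip_width: 0.0325
grip_force: 0.0
```

```bash
python3 loc.py; python3 - <<'E'
from loc import *
t=eyes.capture("top");s=eyes.capture("scene")
def crop(n,i):
    u=proj(eyes.camera_params(n),[*C-.04*xf-.03*yf,.06])[0].astype(int)
    return cv2.resize(i[u[1]-50:u[1]+50,u[0]-50:u[0]+50],(400,400),interpolation=cv2.INTER_CUBIC)
save(np.hstack([crop("top",t),crop("scene",s)]),"fin")
E
```

```text
tcp [0.4299 0.0867 0.2345] fix mm -175.73964784521735 66.39667398905787 F [ 0.4 -0.3 -1.1] t 21.05 j6 2.871690909010475
tcp [0.4299 0.0867 0.2345] fix mm -175.73964784521735 66.39667398905787 F [ 0.4 -0.3 -1.1] t 21.05 j6 2.871690909010475
```

View pics/fin.png

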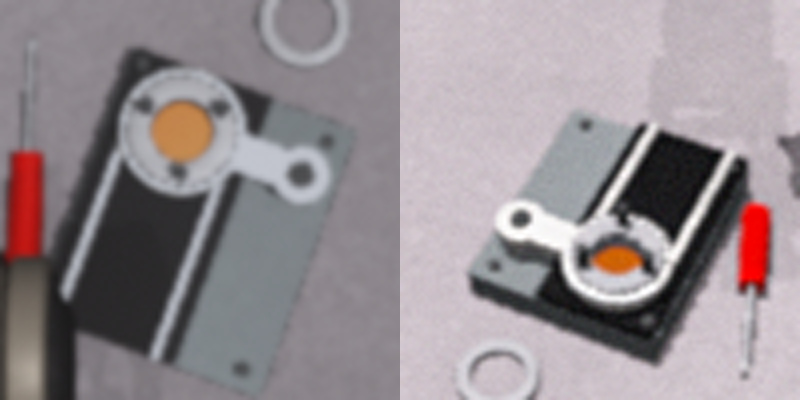

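The final view shows the arm square to the channel and closed, the ring down, the glass centred in the bore at (182,130), and the driver and spare ring undisturbed.

```bash
python3 -c "
from rig import ctrl
print(ctrl.job_done())"
```

```text
the job is handed in; nothing more can be done
None
```

The job is handed in at about 21 s: the glass is seated flat in the cell, the clamp arm is closed over it, the ring is turned to its hard stop, and the robot is clear; the hand-in returned no verdict, and seat pressure was not measured directly.

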